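# Bolt down the doughnut filler's pump cover

### The job

The filler's pump has been washed and its cover is back on, with the four knobs only run on loosely. Turn the knobs clockwise in two rounds, both in star order (from each knob go to the one diagonally opposite, then do the other pair the same way): in the first round just nip each knob down until it lightly bears on the cover, and in the second tighten each to hand-firm, about 0.25 N m of turning effort. Do not over-tighten, do not knock about the things lying around, and let go at the end.

Things in the scene. Friction and masses are not known exactly. Their poses are not given: they have to be found in the camera images.
- pump: Stainless pump head of a doughnut filler, face up on an aluminium sheet pan 330 x 460 mm (24 mm rim), both fixed. Origin on the counter under the pump's axis, z up. Square flange 170 mm, top at 98 mm; on it a soft blue 6 mm gasket and the cover. Ports along own +y and -y reach 139 mm out, 82 mm up. Four upright studs at 55 mm in x and 55 mm in y from the axis (neighbours 110 mm apart).
- cover: White plastic cover plate 170 x 170 x 14 mm, 0.5 kg, on the gasket, the four studs through its holes. Origin at the centre of its underside, z up. Its top is 118 mm above the counter, with a boss 52 mm across and 6 mm high in the middle. The gasket lets it sink less than 1 mm as the knobs tighten; tightening one knob eases its neighbours and loads its opposite a little.
- knob_a: Knob A: black fluted hand knob on the stud at the pump's +x +y corner (neighbours B and D, diagonally opposite C). Origin on its axis at the underside of its rubber-faced steel foot, which bears on the cover; z up. White line on top along its own x. Each knob: foot 37 mm across, 9 mm high; head 42 mm across, from 9 to 35 mm above the origin: grip the head.
- knob_b: Knob B: black fluted hand knob on the stud at the pump's +x -y corner (neighbours A and C, diagonally opposite D). Origin on its axis at the underside of its rubber-faced steel foot, which bears on the cover; z up. White line on top along its own x. Each knob: clockwise from above drives it down, 7 mm per full turn. It stays where it is left.
- knob_c: Knob C: black fluted hand knob on the stud at the pump's -x -y corner (neighbours B and D, diagonally opposite A). Origin on its axis at the underside of its rubber-faced steel foot, which bears on the cover; z up. White line on top along its own x. Each knob starts 0 to 1 mm clear of the cover (0 to 0.15 turn from touching); free drag 0.02 N m; once it bears the effort climbs by some 0.2 to 0.4 N m per rad.
- knob_d: Knob D: black fluted hand knob on the stud at the pump's -x +y corner (neighbours A and C, diagonally opposite B). Origin on its axis at the underside of its rubber-faced steel foot, which bears on the cover; z up. White line on top along its own x. Each knob: nipped is 0.07 to 0.1 N m (3 to 7 N on the cover); hand-firm is 0.25 N m (about 20 N), some 0.4 to 0.9 rad further.
- spare_knob: Bystander: a spare knob of the same pattern standing loose on the pan, 35 mm high; not used. Origin at the centre of its underside.
- nozzle: Bystander: steel filling nozzle standing on its 51 mm flange on the pan, tapering to a thin spout 130 mm high. Origin at the centre of its underside.
- clamp_ring: Bystander: steel clamp ring 62 mm across, 12 mm high, on the pan. Origin at the centre of its underside.
- brush: Bystander: blue cleaning brush 200 mm long, lying on the counter.
- grease: Bystander: white plastic bottle 48 mm across, 120 mm high, on the counter. Origin at the centre of its underside.

How it is judged:
By the outcome, as a careful person would: the job done as asked, in the order asked, and still so for the second after the job is handed in, with the robot touching nothing.
It also fails if it takes over 72 s, if anything falls off the work surface, if the arm or the gripper's body presses on something with over 40 N, if the wrist force passes 120 N, or if a joint passes its speed limit or range.

### The arm

A 6-joint arm with a two-finger parallel gripper is mounted at the origin on the work surface. World frame = base frame: x ahead of the robot, y to its left, z up, the work surface at z = 0. Lengths are in m, angles in degrees, forces in N, time in s.
With the tool pointing down it reaches from about 0.25 to 0.725 m from the base axis. Payload 9.7 kg.
Tool frame: the origin (TCP) lies at the very end of the fingers, on their centre line; the grasp point (between the pads) lies 19 mm behind it; z points along the fingers, y is the direction in which the jaws open and shut (so a half turn about z gives the same grasp; the last joint's range is limited). The gripper opens to 85 mm and grips with 20 to 120 N. Pads are 22 mm wide; open, the fingers measure 114 mm over their backs; the gripper's body (76 mm by 85 mm) begins 54 mm behind the grasp point. The pads swing forward as they close: fully open they stand 13 mm farther back than shut.
Start: joints at [-71.333, 4.979, 10.078, 95.1, 0, 90], TCP at [0.176, -0.521, 0.231] pointing down, gripper open.
Joint ranges: [-179.16, 179.16], [-48.56, 103.87], [-65.8, 70.77], [-126.05, 130.52], [-82.76, 87.17], [-180, 180]. Speed limits (degrees/s): [127.2, 127.2, 147.25, 180, 180, 180].

### API

Orientations are given as [roll, pitch, yaw] about the fixed x, y, z axes, in that order (R = Rz(yaw) Ry(pitch) Rx(roll)).
In Python, from workcell import bot, camera, ticket gives the robot as it stands.
- The arm moves only by the shell command python3 -m jog 'ROWS' [FORCE]. ROWS is a JSON object of lists of equal length, an entry for each row: "turn": the turn, a rotation vector about the world's x, y, z each as a share of 8 degrees, from -1 to 1, a list of three; "delta_pos": the shift along the world's x, y, z each as a share of 50 mm, from -1 to 1, a list of three; "hand": the opening, from -1 (shut) to 1 (fully open). A call has exactly 10 rows; each row shifts and turns the commanded pose from where the row before left it; what a row does not reach is not made up. A row lasts 1/10 s, in which the tool goes at most 50 mm and 8.59 degrees, less where a joint would pass 70% of its speed; a pose out of reach is approached as far as the arm can. A call with a number of a shift or a turn outside -1 to 1 is refused whole. A call with a gripper value outside its range is refused whole. The fingers move at their own pace and stop on an object; FORCE is the grip in N (left out, the last holds). Time passes only in rows, so rows that do not move let the fingers close, or fill a call up. It gives the time, the measured TCP pose, the force and the opening at its end, in the units of the state.
- bot.get_obs(): the state, without advancing time (a new reading comes with each control period).
- camera(name): name is "scene" or "top" or "wrist"; returns a dict with "frame" (384x512x3 uint8, red, green, blue), "range_z" (384x512 float32, m along the optical axis (not along the pixel's ray), 0 where there is no reading), "fx", "fy", "cx", "cy" (pixels), "extrinsics" (4x4, takes a point from world to camera coordinates); the wrist camera has in their place "mount" (4x4, takes a point from camera to tool coordinates, whose origin is the TCP and whose axes are the flange's). Camera axes: x right, y up, looking along -z (the intrinsics and any distortion apply to the point x, -y, -z); pixel columns grow to the right and rows downward; lengths in m; the calibration is good to about 2 mm. A picture is of the moment at which its call begins: read the wrist's pose just before it.
- ticket.job_done(): hands the job in, once; it reports no verdict.
The state is a dict: "time": time; "q": joint angles; "qd": joint speeds; "joint_efforts": joint torques, N m; "ee_pos": TCP position; "tcp_rot": TCP orientation; "wrist_force": force on the tool from outside, world axes, zero at the start; "torque": the same for the moment, N m; "opening": finger opening in m.
Only numpy, scipy, OpenCV 4.12 (cv2) and the standard library are available. Lean on these libraries where they do the work, as an engineer would, in place of code of your own. Each camera call takes 0.05 s, during which the arm holds its last target.

## Working session

There is one attempt and no reset: what is moved stays moved. The work goes in short steps, Python scripts to look and compute and a shell command to move; the robot and the scene stay as the last step left them, time stands still between calls to the robot, and variables do not carry over. Pictures are saved under pics/ and viewed, and the job is handed in when it is done.

```bash
ls; mkdir -p pics; python3 - <<'E'
from workcell import bot,camera
import cv2
print(bot.get_obs())
for n in("scene","top"):
    c=camera(n); cv2.imwrite(f"pics/{n}0.png",c["frame"][:,:,::-1]); print(n,c["fx"],c["fy"],c["cx"],c["cy"],c["extrinsics"].round(3).tolist(),[k for k in c])
E
```

```text
pics
{'time': 0.0, 'q': array([-7.13346090e+01,  5.01085285e+00,  1.00328919e+01,  9.50992973e+01,
        1.03271283e-03,  8.99993599e+01]), 'qd': array([ 0.0544029 ,  0.030691  , -0.00999955, -0.07422003,  0.0100044 ,
        0.01936692]), 'joint_efforts': array([-3.74383353e-04, -5.20395041e+01,  4.64799678e+01,  1.65563315e-02,
        1.00593145e-04,  3.81311656e-05]), 'ee_pos': array([ 0.17595136, -0.52084566,  0.23057145]), 'tcp_rot': array([-1.79922742e+02, -1.03357496e-03,  1.86660297e+01]), 'wrist_force': array([-0.29117888,  0.81916836,  0.20969729]), 'torque': array([-0.00596388, -0.05942019, -0.01144735]), 'opening': 0.08543642834947426}
scene 452.9387240088899 452.9387240088899 261.5757819380932 187.75067411028814 [[-0.095, 0.995, 0.003, -0.063], [-0.675, -0.067, 0.735, 0.351], [0.732, 0.068, 0.678, -1.551], [0.0, 0.0, 0.0, 1.0]] ['frame', 'range_z', 'fx', 'fy', 'cx', 'cy', 'extrinsics']
top 405.95144139446757 405.95144139446757 260.3860291304629 190.1492901909826 [[-0.006, -1.0, -0.01, 0.128], [0.997, -0.006, 0.075, -0.582], [-0.075, -0.009, 0.997, -1.022], [0.0, 0.0, 0.0, 1.0]] ['frame', 'range_z', 'fx', 'fy', 'cx', 'cy', 'extrinsics']
```

View pics/scene0.png

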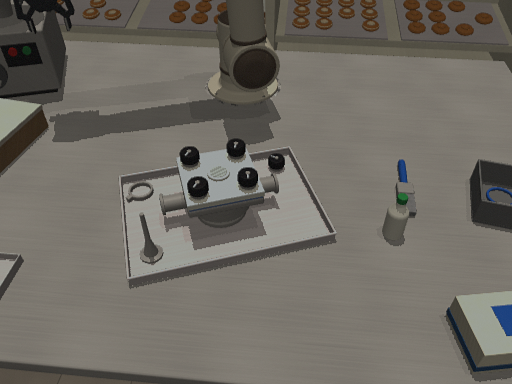

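View pics/top0.png

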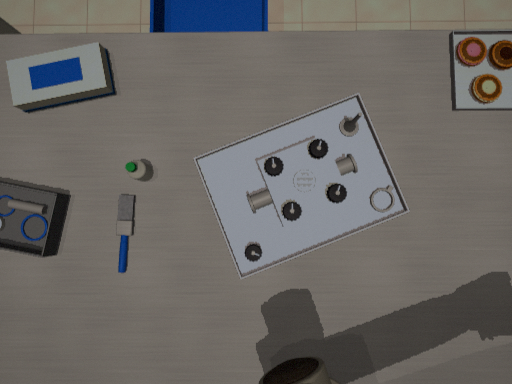

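The top view shows the four knobs at about (273,166), (318,149), (291,211) and (336,193). The spare is at (253,252), the nozzle at (350,125) and the ring at (382,200). I start by measuring the knob positions.

```bash
cat > h.py <<'E'
import numpy as np,cv2
def blobs(c,rng,z0=0.12,z1=0.18,box=None):
    im=c["frame"]; H,W=im.shape[:2]
    u,v=np.meshgrid(np.arange(W),np.arange(H)); d=c["range_z"]
    P=np.stack([(u-c["cx"])/c["fx"]*d,-(v-c["cy"])/c["fy"]*d,-d],-1)
    E=c["extrinsics"]; Q=(P-E[:3,3])@E[:3,:3]
    return Q
def ray(c,u,v,z):
    E=c["extrinsics"];R=E[:3,:3]; o=-R.T@E[:3,3]
    r=R.T@np.array([(u-c["cx"])/c["fx"],-(v-c["cy"])/c["fy"],-1])
    return o+r*(z-o[2])/r[2]
E
python3 - <<'E'
from workcell import bot,camera
from h import *
for n in("top","scene"):
    c=camera(n);Q=blobs(c,0);im=c["frame"]
    m=((im.max(2)<60)&(Q[...,2]>.125)&(Q[...,2]<.18)&(Q[...,0]>.3)&(c["range_z"]>0)).astype(np.uint8)
    m=cv2.morphologyEx(m,cv2.MORPH_CLOSE,np.ones((3,3)))
    k,l,s,ce=cv2.connectedComponentsWithStats(m)
    for i in range(1,k):
        if s[i,4]<40: continue
        q=Q[l==i]; t=q[q[:,2]>np.percentile(q[:,2],95)-.006]
        print(n,ce[i].round(1),s[i].tolist(),"med",np.median(q,0).round(4),"topmid",((t.max(0)+t.min(0))/2).round(4),"ray",ray(c,*ce[i],.148).round(4))
    w=(Q[...,2]>.11)&(Q[...,2]<.122)&(im.min(2)>100)
    print("cover z",np.median(Q[w],0), w.sum())
    if w.sum()>100:
        pts=Q[w][:,:2]; print(cv2.minAreaRect(pts.astype(np.float32)*1000))
c=camera("top"); f=c["frame"][130:230,230:360,::-1]; cv2.imwrite("pics/topz.png",cv2.resize(f,None,fx=6,fy=6,interpolation=cv2.INTER_CUBIC))
E
```

```text
top [317.7 148.6] [308, 139, 20, 20, 268] med [ 0.6661 -0.0064  0.1528] topmid [0.5958 0.043  0.607 ] ray [ 0.6679 -0.008   0.148 ]
top [273.2 166.1] [264, 157, 19, 19, 255] med [0.6277 0.0941 0.1534] topmid [0.5768 0.0942 0.6071] ray [0.6283 0.0936 0.148 ]
top [336.  192.8] [326, 184, 21, 19, 271] med [ 0.566  -0.0466  0.1526] topmid [ 0.5669 -0.049   0.1539] ray [ 0.5666 -0.0477  0.148 ]
top [291.3 210.8] [282, 202, 19, 19, 246] med [0.5261 0.0547 0.1533] topmid [0.5255 0.0744 0.6073] ray [0.5267 0.0537 0.148 ]
cover z [0.59672061 0.02251327 0.11788791] 3548
((617.1326293945312, -21.426177978515625), (175.42698669433594, 264.9446716308594), 21.54241371154785)
scene [235.6 147.5] [227, 138, 18, 20, 288] med [0.5403 0.0535 0.1506] topmid [0.937  0.112  0.4713] ray [0.5381 0.0534 0.148 ]
scene [189.2 155.8] [180, 147, 20, 19, 292] med [ 0.5803 -0.0472  0.1504] topmid [0.9594 0.0611 0.4714] ray [ 0.5789 -0.0472  0.148 ]
scene [247.3 177.5] [238, 168, 20, 20, 323] med [0.6422 0.0934 0.1517] topmid [0.9904 0.1318 0.4714] ray [0.6401 0.0931 0.148 ]
scene [197.6 186.9] [187, 177, 22, 21, 341] med [ 0.6824 -0.0068  0.1513] topmid [1.0098 0.0814 0.4713] ray [ 0.6803 -0.0075  0.148 ]
cover z [0.61038141 0.02173091 0.11804887] 1965
((618.0767822265625, -24.826004028320312), (178.63198852539062, 273.5516357421875), 23.258079528808594)
```

View pics/topz.png

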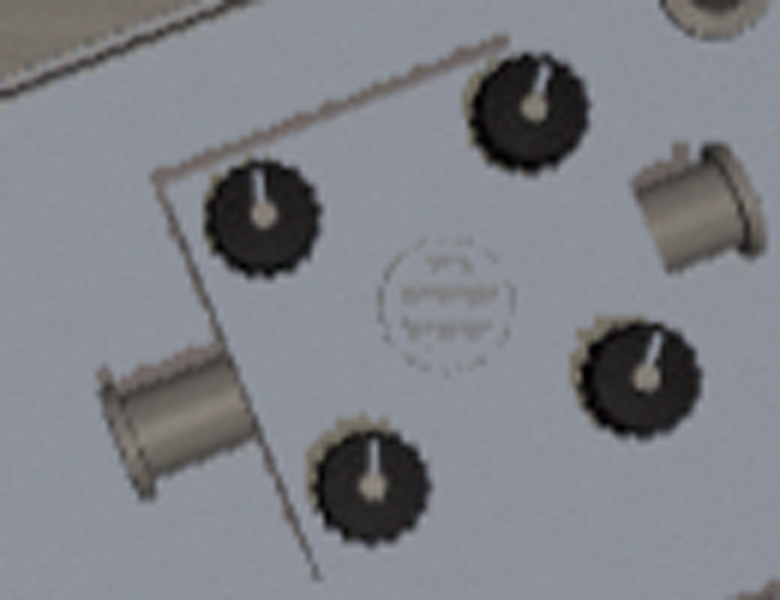

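```bash
python3 -m jog '{"delta_pos":[[0.42,0.54,0.07],[0.42,0.54,0.07],[0.42,0.54,0.07],[0.42,0.54,0.07],[0.42,0.54,0.07],[0.42,0.54,0.07],[0.42,0.54,0.07],[0.42,0.54,0.07],[0.42,0.54,0.07],[0.42,0.54,0.07]],"turn":[[0,0,0.88],[0,0,0.88],[0,0,0.88],[0,0,0.88],[0,0,0.88],[0,0,0.88],[0,0,0.88],[0,0,0.88],[0,0,0.88],[0,0,0.88]],"hand":[1,1,1,1,1,1,1,1,1,1]}' 60
python3 -m jog '{"delta_pos":[[0.42,0.54,0.07],[0.42,0.54,0.07],[0.42,0.54,0.07],[0.42,0.54,0.07],[0.42,0.54,0.07],[0.42,0.54,0.07],[0.42,0.54,0.07],[0.42,0.54,0.07],[0.42,0.54,0.07],[0.42,0.54,0.07]],"turn":[[0,0,0.88],[0,0,0.88],[0,0,0.88],[0,0,0.88],[0,0,0.88],[0,0,0.88],[0,0,0.88],[0,0,0.88],[0,0,0.88],[0,0,0.88]],"hand":[1,1,1,1,1,1,1,1,1,1]}'
cat >> h.py <<'E'
from scipy.spatial.transform import Rotation as Rn
def wext(c,o):
    T=np.eye(4);T[:3,:3]=Rn.from_euler('xyz',o["tcp_rot"],degrees=True).as_matrix();T[:3,3]=o["ee_pos"]
    c["extrinsics"]=np.linalg.inv(T@c["mount"]); return c
def knobs(c,z=.153):
    im=c["frame"];Q=blobs(c,0)
    m=((im.max(2)<60)&(Q[...,2]>.125)&(Q[...,2]<.175)&(Q[...,0]>.45)&(c["range_z"]>0)).astype(np.uint8)
    m=cv2.morphologyEx(m,cv2.MORPH_CLOSE,np.ones((5,5)))
    for ct in cv2.findContours(m,cv2.RETR_EXTERNAL,cv2.CHAIN_APPROX_NONE)[0]:
        if cv2.contourArea(ct)<150: continue
        mm=np.zeros_like(m);cv2.drawContours(mm,[ct],-1,1,-1)
        q=Q[mm>0]; q=q[q[:,2]<.2]; zt=np.percentile(q[:,2],80); t=q[q[:,2]>zt-.004]
        (u,v),r=cv2.minEnclosingCircle(ct)
        print("c",round(u,1),round(v,1),"r",round(r,1),"ztop",zt.round(4),"mid",((np.percentile(t,1,axis=0)+np.percentile(t,99,axis=0))/2).round(4),"ray",ray(c,u,v,z).round(4))
E
python3 - <<'E'
from workcell import bot,camera
from h import *
o=bot.get_obs();c=camera("wrist");print(o);print(c["mount"].round(3).tolist(),c["fx"],c["cx"],c["cy"])
wext(c,o);knobs(c);cv2.imwrite("pics/w1.png",c["frame"][:,:,::-1])
E
```

```text
time: 1.25
ee_pos: [0.3866, -0.2498, 0.2665]
tcp_rot: [180.0, 0.0, 89.4]
wrist_force: [0.0, 0.3, -0.2]
opening: 0.0854
time: 2.25
ee_pos: [0.5967, 0.0202, 0.3013]
tcp_rot: [-180.0, -0.0, 159.8]
wrist_force: [0.4, -0.4, 0.4]
opening: 0.0854
{'time': 2.25, 'q': array([ 1.94272202e+00,  1.42448426e+01,  2.85780580e+01,  1.04335883e+02,
       -1.67943462e-03,  2.21787087e+01]), 'qd': array([ 25.85180185,  33.91672559,  44.4600894 ,  10.29772756,
        -0.0519802 , -43.9916754 ]), 'joint_efforts': array([ -2.19170965, -65.14175892,  39.74348187,  -0.28647272,
         0.08440127,   1.32176254]), 'ee_pos': array([0.5967235 , 0.02023244, 0.30129401]), 'tcp_rot': array([-1.79997438e+02, -1.83646067e-03,  1.59764013e+02]), 'wrist_force': array([ 0.41718295, -0.39092853,  0.39503525]), 'torque': array([-0.04333154, -0.05819642,  0.03920155]), 'opening': 0.08543121595373146}
[[-0.0, 0.948, 0.319, 0.082], [1.0, 0.0, 0.0, -0.0], [0.0, 0.319, -0.948, -0.142], [0.0, 0.0, 0.0, 1.0]] 277.14710147986636 257.3768453645605 188.11253540721677
c 255.8 233.3 r 19.3 ztop 0.1532 mid [ 0.6688 -0.0086  0.1518] ray [ 0.6632 -0.0067  0.153 ]
c 328.0 176.5 r 21.0 ztop 0.1537 mid [0.6293 0.0925 0.1525] ray [0.6256 0.0911 0.153 ]
c 190.6 168.1 r 21.0 ztop 0.1533 mid [ 0.5676 -0.0483  0.1521] ray [ 0.5652 -0.0453  0.153 ]
c 264.3 99.9 r 22.2 ztop 0.1536 mid [0.5278 0.0528 0.1526] ray [0.5268 0.0529 0.153 ]
```

View pics/w1.png

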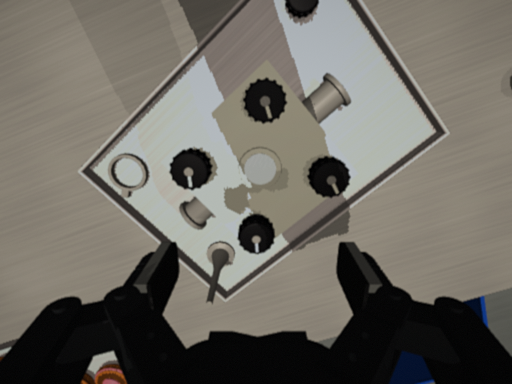

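```bash
cat > r.py <<'E'
from workcell import bot,camera
import numpy as np,sys
n=int(sys.argv[1]) if len(sys.argv)>1 else 1
T=[];F=[];J=[]
for i in range(n):
    if i: camera("top")
    o=bot.get_obs();T.append(o["torque"]);F.append(o["wrist_force"]);J.append(o["joint_efforts"][5])
print(round(o["time"],2),o["ee_pos"].round(4),o["tcp_rot"].round(2),"q6",o["q"][5].round(1),"F",np.mean(F,0).round(1),"Tz",np.array(T)[:,2].round(3),"mean",np.mean(T,0).round(3),"J6",np.array(J).round(3),"op",round(o["opening"],4))
E
python3 r.py 3
```

```text
2.4 [0.5968 0.0204 0.3002] [-1.7997e+02 -8.0000e-02  1.5961e+02] q6 22.4 F [-0.2  0.4 -0.4] Tz [-0.001 -0.038 -0.023] mean [ 0.012 -0.018 -0.021] J6 [ 0.66  -0.901 -0.417] op 0.0856
```

```bash
python3 -m jog '{"delta_pos":[[0.16,0.36,0],[0.16,0.36,0],[0.16,0.36,0],[0.16,0.36,-0.4],[0,0,-0.7],[0,0,-0.8],[0,0,-0.8],[0,0,-0.5],[0,0,-0.2],[0,0,0]],"turn":[[0,0,0],[0,0,0],[0,0,0],[0,0,0],[0,0,0],[0,0,0],[0,0,0],[0,0,0],[0,0,0],[0,0,0]],"hand":[1,1,1,1,1,1,1,1,1,1]}'
python3 r.py 3
python3 - <<'E'
from workcell import bot,camera
from h import *
o=bot.get_obs();c=wext(camera("wrist"),o);knobs(c);cv2.imwrite("pics/w2.png",c["frame"][:,:,::-1])
E
```

```text
time: 3.4
ee_pos: [0.6274, 0.0907, 0.1305]
tcp_rot: [-180.0, -0.1, 159.4]
wrist_force: [-0.2, 0.3, 0.5]
opening: 0.0855
3.5 [0.6286 0.0909 0.1331] [1.7994e+02 1.0000e-01 1.5943e+02] q6 28.8 F [0.3 0.  0.6] Tz [-0.003  0.058  0.004] mean [-0.009  0.016  0.02 ] J6 [0.018 0.016 0.013] op 0.0856
c 109.0 370.0 r 20.6 ztop 0.1531 mid [ 0.6663 -0.0187  0.1526] ray [ 0.6664 -0.0181  0.153 ]
c 351.6 275.6 r 35.5 ztop 0.171 mid [0.6433 0.1361 0.1714] ray [0.6525 0.1339 0.153 ]
c 164.7 277.3 r 36.8 ztop 0.1714 mid [0.6122 0.0476 0.1715] ray [0.6193 0.0425 0.153 ]
c 263.3 251.9 r 44.4 ztop 0.1535 mid [0.6292 0.0937 0.1522] ray [0.6232 0.0958 0.153 ]
c 0.5 236.5 r 38.5 ztop 0.1455 mid [ 0.5767 -0.0361  0.1464] ray [ 0.5694 -0.0224  0.153 ]
c 100.2 91.0 r 62.4 ztop 0.1534 mid [0.5283 0.0543 0.1522] ray [0.5277 0.0588 0.153 ]
```

View pics/w2.png

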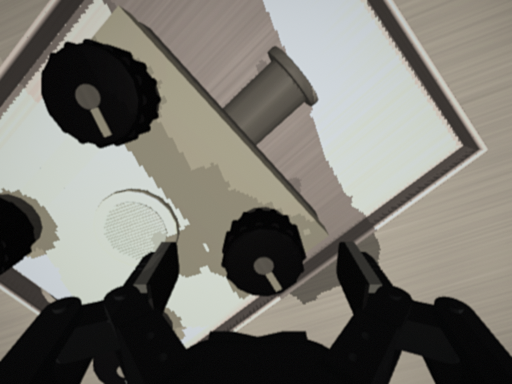

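```bash
python3 -m jog '{"delta_pos":[[0.01,0.05,-0.1],[0,0,-0.12],[0,0,0],[0,0,0],[0,0,0],[0,0,0],[0,0,0],[0,0,0],[0,0,0],[0,0,0]],"turn":[[0,0,0],[0,0,0],[0,0,0],[0,0,0],[0,0,0],[0,0,0],[0,0,0],[0,0,0],[0,0,0],[0,0,0]],"hand":[1,1,0,-0.5,-1,-1,-1,-1,-1,-1]}' 60
python3 r.py 3
```

```text
time: 4.55
ee_pos: [0.6288, 0.0939, 0.1209]
tcp_rot: [179.9, 0.0, 159.5]
wrist_force: [0.3, 5.2, 6.2]
opening: 0.0404
4.65 [0.6288 0.0939 0.1208] [1.7994e+02 4.0000e-02 1.5948e+02] q6 29.0 F [-0.1  5.1  5.6] Tz [ 0.005 -0.036  0.024] mean [ 1.029 -0.037 -0.002] J6 [-0.01 -0.01 -0.01] op 0.0404
```

```bash
python3 -m jog '{"delta_pos":[[0,0,-0.001],[0,0,-0.001],[0,0,-0.001],[0,0,-0.001],[0,0,0],[0,0,0],[0,0,0],[0,0,0],[0,0,0],[0,0,0]],"turn":[[0,0,-0.25],[0,0,-0.25],[0,0,-0.25],[0,0,-0.25],[0,0,-0.25],[0,0,-0.25],[0,0,0],[0,0,0],[0,0,0],[0,0,0]],"hand":[-1,-1,-1,-1,-1,-1,-1,-1,-1,-1]}'
python3 r.py 2
```

```text
time: 5.65
ee_pos: [0.6289, 0.0941, 0.1206]
tcp_rot: [179.9, 0.0, 147.5]
wrist_force: [1.5, 6.8, 4.9]
opening: 0.0404
5.7 [0.6289 0.0941 0.1206] [1.7991e+02 2.0000e-02 1.4749e+02] q6 41.0 F [1.  6.7 4.8] Tz [ 0.007 -0.009] mean [ 1.237e+00 -1.690e-01 -1.000e-03] J6 [-0.019 -0.019] op 0.0409
```

```bash
python3 -m jog '{"delta_pos":[[0,0,-0.001],[0,0,-0.001],[0,0,-0.001],[0,0,-0.001],[0,0,0],[0,0,0],[0,0,0],[0,0,0],[0,0,0],[0,0,0]],"turn":[[0,0,-0.25],[0,0,-0.25],[0,0,-0.25],[0,0,-0.25],[0,0,-0.25],[0,0,-0.25],[0,0,0],[0,0,0],[0,0,0],[0,0,0]],"hand":[-1,-1,-1,-1,-1,-1,-1,-1,-1,-1]}'
python3 r.py 2
```

```text
time: 6.7
ee_pos: [0.629, 0.0943, 0.1204]
tcp_rot: [179.9, -0.0, 135.5]
wrist_force: [1.1, 8.0, 3.5]
opening: 0.0404
6.75 [0.629  0.0943 0.1204] [179.88  -0.   135.5 ] q6 53.0 F [1.1 7.7 4.1] Tz [0.017 0.021] mean [ 1.412 -0.316  0.019] J6 [-0.017 -0.017] op 0.0407
```

```bash
python3 -m jog '{"delta_pos":[[0,0.01,-0.001],[0,0,-0.001],[0,0,-0.001],[0,0,-0.001],[0,0,0],[0,0,0],[0,0,0],[0,0,0],[0,0,0],[0,0,0]],"turn":[[0,0,-0.25],[0,0,-0.25],[0,0,-0.25],[0,0,-0.25],[0,0,-0.25],[0,0,-0.25],[0,0,0],[0,0,0],[0,0,0],[0,0,0]],"hand":[-1,-1,-1,-1,-1,-1,-1,-1,-1,-1]}'
python3 r.py 3
```

```text
time: 7.75
ee_pos: [0.6292, 0.0945, 0.1202]
tcp_rot: [179.9, 0.0, 123.5]
wrist_force: [2.7, 6.2, 3.7]
opening: 0.0407
7.85 [0.6292 0.0945 0.1202] [1.7988e+02 1.0000e-02 1.2348e+02] q6 65.0 F [3.2 5.9 3.9] Tz [0.004 0.024 0.018] mean [ 1.103 -0.537  0.016] J6 [-0.018 -0.018 -0.018] op 0.0406
```

```bash
python3 -m jog '{"delta_pos":[[0,0,-0.001],[0,0,-0.001],[0,0,-0.001],[0,0,-0.001],[0,0,0],[0,0,0],[0,0,0],[0,0,0],[0,0,0],[0,0,0]],"turn":[[0,0,-0.25],[0,0,-0.25],[0,0,-0.25],[0,0,-0.25],[0,0,-0.25],[0,0,-0.25],[0,0,0],[0,0,0],[0,0,0],[0,0,0]],"hand":[-1,-1,-1,-1,-1,-1,-1,-1,-1,-1]}'
python3 r.py 1
```

```text
time: 8.85
ee_pos: [0.6294, 0.0946, 0.12]
tcp_rot: [179.9, -0.0, 111.5]
wrist_force: [3.4, 5.8, 3.5]
opening: 0.0407
8.85 [0.6294 0.0946 0.12  ] [ 1.7986e+02 -2.0000e-02  1.1149e+02] q6 77.0 F [3.4 5.8 3.5] Tz [-0.052] mean [ 1.26  -0.808 -0.052] J6 [-0.02] op 0.0407
```

```bash
python3 -m jog '{"delta_pos":[[0,0,-0.001],[0,0,-0.001],[0,0,-0.001],[0,0,-0.001],[0,0,0],[0,0,0],[0,0,0],[0,0,0],[0,0,0],[0,0,0]],"turn":[[0,0,-0.25],[0,0,-0.25],[0,0,-0.25],[0,0,-0.25],[0,0,-0.25],[0,0,-0.25],[0,0,0],[0,0,0],[0,0,0],[0,0,0]],"hand":[-1,-1,-1,-1,-1,-1,-1,-1,-1,-1]}'
python3 r.py 1
```

```text
time: 9.85
ee_pos: [0.6297, 0.0946, 0.1198]
tcp_rot: [179.8, -0.0, 99.5]
wrist_force: [5.1, 6.1, 2.7]
opening: 0.0404
9.85 [0.6297 0.0946 0.1198] [ 1.7984e+02 -5.0000e-02  9.9490e+01] q6 89.0 F [5.1 6.1 2.7] Tz [-0.02] mean [ 1.334 -0.954 -0.02 ] J6 [-0.025] op 0.0404
```

```bash
python3 - <<'E'
from workcell import bot,camera
from h import *
c=camera("wrist");t=camera("top")
cv2.imwrite("pics/w3.png",np.vstack([cv2.resize(c["frame"],(512,384))[150:384],])[:,:,::-1])
cv2.imwrite("pics/t3.png",cv2.resize(t["frame"][130:230,230:360,::-1],None,fx=6,fy=6,interpolation=cv2.INTER_CUBIC))
E
```

```text
(no output)
```

View pics/w3.png

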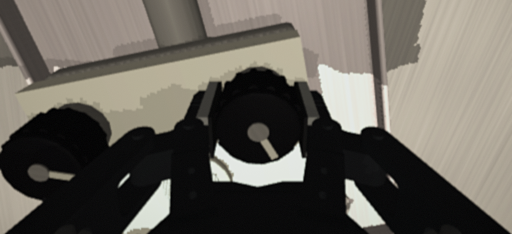

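View pics/t3.png

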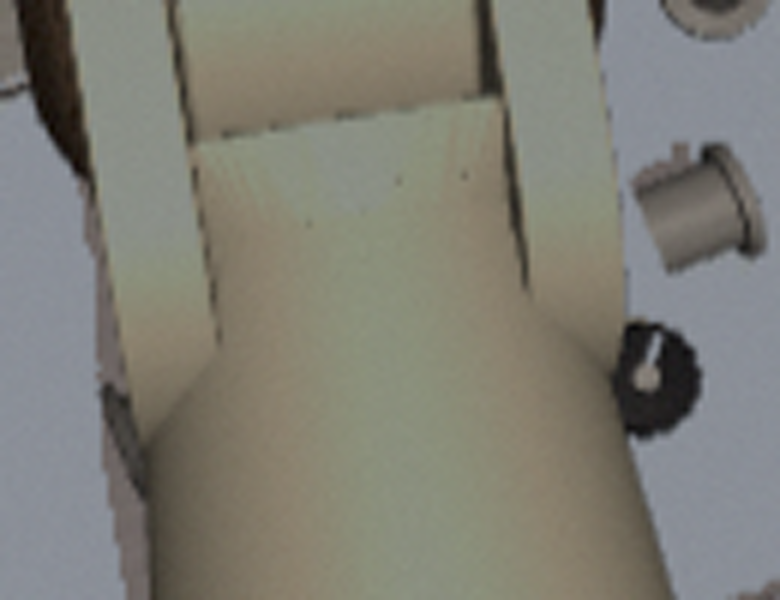

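```bash
python3 -m jog '{"delta_pos":[[0,0,-0.001],[0,0,-0.001],[0,0,-0.001],[0,0,-0.001],[0,0,0],[0,0,0],[0,0,0],[0,0,0],[0,0,0],[0,0,0]],"turn":[[0,0,-0.25],[0,0,-0.25],[0,0,-0.25],[0,0,-0.25],[0,0,-0.25],[0,0,0],[0,0,0],[0,0,0],[0,0,0],[0,0,0]],"hand":[-1,-1,-1,-1,-1,-1,-1,-1,-1,-1]}'
python3 r.py 1
```

```text
time: 10.95
ee_pos: [0.6299, 0.0947, 0.1196]
tcp_rot: [179.8, -0.1, 89.5]
wrist_force: [6.4, 6.6, 3.2]
opening: 0.0405
10.95 [0.6299 0.0947 0.1196] [ 1.7982e+02 -8.0000e-02  8.9490e+01] q6 99.0 F [6.4 6.6 3.2] Tz [-0.048] mean [ 1.335 -1.149 -0.048] J6 [-0.028] op 0.0405
```

```bash
python3 r.py 8
```

```text
11.3 [0.6299 0.0947 0.1196] [ 1.7983e+02 -8.0000e-02  8.9490e+01] q6 99.0 F [6.2 7.1 2.4] Tz [-0.048 -0.007 -0.045 -0.02  -0.032 -0.002 -0.039 -0.031] mean [ 1.348 -1.159 -0.028] J6 [-0.028 -0.028 -0.028 -0.028 -0.028 -0.028 -0.028 -0.028] op 0.0405
```

```bash
python3 -m jog '{"delta_pos":[[0.01,0.01,-0.001],[0.01,0.01,-0.001],[0,0,-0.001],[0,0,-0.001],[0,0,0],[0,0,0],[0,0,0],[0,0,0],[0,0,0],[0,0,0]],"turn":[[0,0,-0.25],[0,0,-0.25],[0,0,-0.25],[0,0,0],[0,0,0],[0,0,0],[0,0,0],[0,0,0],[0,0,0],[0,0,0]],"hand":[-1,-1,-1,-1,-1,-1,-1,-1,-1,-1]}'
python3 r.py 6
```

```text
time: 12.3
ee_pos: [0.6301, 0.0948, 0.1195]
tcp_rot: [179.9, 0.0, 83.5]
wrist_force: [2.0, 2.3, 4.6]
opening: 0.041
12.55 [0.63   0.0948 0.1194] [179.92   0.    83.45] q6 105.1 F [1.6 2.4 4.8] Tz [-0.048 -0.023 -0.03  -0.07  -0.006 -0.049] mean [ 0.461 -0.254 -0.038] J6 [-0.033 -0.033 -0.033 -0.033 -0.033 -0.033] op 0.0406
```

```bash
python3 - <<'E'
from workcell import bot,camera
from h import *
o=bot.get_obs();c=wext(camera("wrist"),o);Q=blobs(c,0)
p=Q[265:310,225:285].reshape(-1,3);p=p[(p[:,2]>.14)&(p[:,2]<.16)]
print(np.percentile(p[:,2],[10,50,80,90]))
cv2.imwrite("pics/w4.png",cv2.resize(c["frame"][200:340,150:370,::-1],None,fx=3.5,fy=3.5))
s=camera("scene");cv2.imwrite("pics/s4.png",cv2.resize(s["frame"][110:220,140:300,::-1],None,fx=5,fy=5))
E
```

```text
[0.15107218 0.15180567 0.1523106  0.15262019]
```

View pics/w4.png

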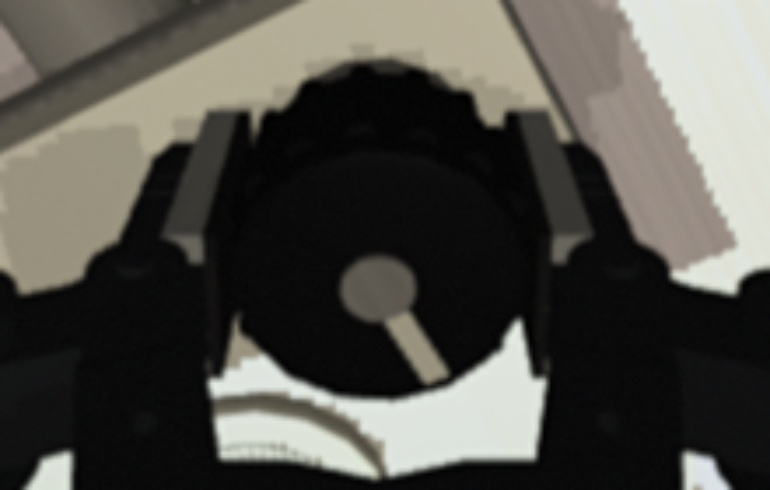

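View pics/s4.png

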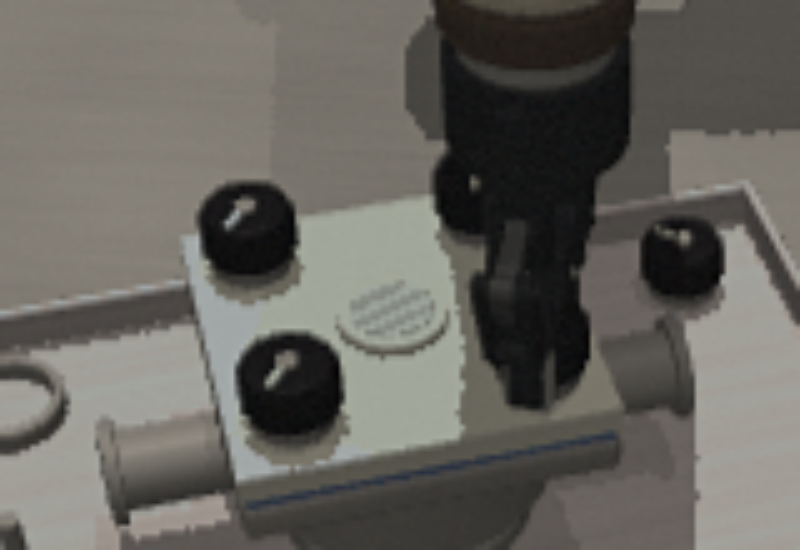

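```bash
python3 -m jog '{"delta_pos":[[0.005,0.005,-0.001],[0,0,-0.001],[0,0,-0.001],[0,0,-0.001],[0,0,0],[0,0,0],[0,0,0],[0,0,0],[0,0,0],[0,0,0]],"turn":[[0,0,-0.25],[0,0,-0.25],[0,0,-0.25],[0,0,-0.25],[0,0,0],[0,0,0],[0,0,0],[0,0,0],[0,0,0],[0,0,0]],"hand":[-1,-1,-1,-1,-1,-1,-1,-1,-1,-1]}'
python3 r.py 5
```

```text
time: 13.65
ee_pos: [0.6303, 0.0947, 0.1194]
tcp_rot: [179.9, 0.0, 75.4]
wrist_force: [0.8, 0.6, 5.0]
opening: 0.0408
13.85 [0.6303 0.0948 0.1194] [1.7991e+02 1.0000e-02 7.5440e+01] q6 113.1 F [1.  0.5 5.6] Tz [-0.022 -0.035 -0.049 -0.042 -0.04 ] mean [ 0.219 -0.12  -0.038] J6 [-0.016 -0.016 -0.016 -0.016 -0.016] op 0.0405
```

```bash
python3 -m jog '{"delta_pos":[[0,0,-0.001],[0,0,-0.001],[0,0,-0.001],[0,0,-0.001],[0,0,0],[0,0,0],[0,0,0],[0,0,0],[0,0,0],[0,0,0]],"turn":[[0,0,-0.25],[0,0,-0.25],[0,0,-0.25],[0,0,-0.25],[0,0,-0.25],[0,0,0],[0,0,0],[0,0,0],[0,0,0],[0,0,0]],"hand":[-1,-1,-1,-1,-1,-1,-1,-1,-1,-1]}'
python3 r.py 4
python3 - <<'E'
from workcell import bot,camera
from h import *
o=bot.get_obs();c=wext(camera("wrist"),o);Q=blobs(c,0)
p=Q[265:310,225:285].reshape(-1,3);p=p[(p[:,2]>.14)&(p[:,2]<.16)]
print(np.percentile(p[:,2],[10,50,80,90]));np.save("Q5.npy",Q)
cv2.imwrite("pics/w5.png",c["frame"][:,:,::-1])
E
```

```text
time: 14.85
ee_pos: [0.6304, 0.0947, 0.1192]
tcp_rot: [179.9, -0.0, 65.4]
wrist_force: [1.6, 0.7, 4.8]
opening: 0.0404
15.0 [0.6304 0.0947 0.1192] [ 1.7989e+02 -1.0000e-02  6.5440e+01] q6 123.1 F [1.6 0.6 5.3] Tz [-0.012 -0.033 -0.009 -0.079] mean [ 0.174 -0.277 -0.033] J6 [-0.023 -0.023 -0.023 -0.023] op 0.0406
[0.15081887 0.15155658 0.15207166 0.15238261]
```

View pics/w5.png

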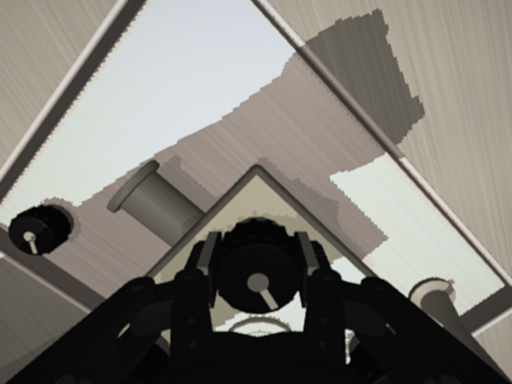

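```bash
python3 - <<'E'
from h import *
Q=np.load("Q5.npy");im=cv2.imread("pics/w5.png")
z=Q[...,2]
w=(z>.112)&(z<.122)&(im.min(2)>90)&(Q[...,0]>.5)
print("cover",w.sum(),np.percentile(z[w],[10,50,90]), Q[w].mean(0))
d=np.hypot(Q[...,0]-.6304,Q[...,1]-.0937)<.015
k=d&(z>.14)&(z<.165)
print("knob",k.sum(),np.percentile(z[k],[10,50,90]),Q[k].mean(0))
E
```

```text
cover 6317 [0.11616127 0.11699894 0.11774508] [0.62825676 0.0845244  0.11698321]
knob 2685 [0.15082065 0.15156263 0.15236533] [0.63061149 0.09412287 0.15157937]
```

```bash
python3 -m jog '{"delta_pos":[[0,0,0],[0,0,0],[0,0,0],[0,0,0],[0,0,0],[0,0,0],[0,0,0],[0,0,0],[0,0,0],[0,0,0]],"turn":[[0,0,0],[0,0,0],[0,0,0],[0,0,0],[0,0,0],[0,0,0],[0,0,0],[0,0,-0.1],[0,0,-0.1],[0,0,-0.1]],"hand":[-1,-1,-1,-1,-1,-1,-1,-1,-1,-1]}'
python3 r.py 5
```

```text
time: 16.05
ee_pos: [0.6305, 0.0947, 0.1192]
tcp_rot: [179.9, -0.0, 63.0]
wrist_force: [1.8, 0.6, 4.7]
opening: 0.0406
16.25 [0.6305 0.0947 0.1192] [ 1.7988e+02 -1.0000e-02  6.3050e+01] q6 125.5 F [2.4 0.3 5.5] Tz [0.269 0.139 0.044 0.164 0.06 ] mean [ 0.12  -0.372  0.135] J6 [0.019 0.036 0.269 0.156 0.112] op 0.0404
```

```bash
python3 -m jog '{"delta_pos":[[0,0,0.003],[0,0,0.003],[0,0,0.003],[0,0,0.003],[0,0,0.003],[0,0,0],[0,0,0],[0,0,0],[0,0,0],[0,0,0]],"turn":[[0,0,1],[0,0,1],[0,0,1],[0,0,1],[0,0,1],[0,0,0],[0,0,-0.12],[0,0,-0.12],[0,0,-0.12],[0,0,-0.12]],"hand":[-1,-1,-1,-1,-1,-1,-1,-1,-1,-1]}'
python3 r.py 3
```

```text
time: 17.25
ee_pos: [0.6298, 0.0948, 0.1197]
tcp_rot: [180.0, 0.0, 99.2]
wrist_force: [-1.3, 1.7, 6.8]
opening: 0.0405
17.35 [0.6298 0.0948 0.1197] [1.7998e+02 4.0000e-02 9.9180e+01] q6 89.4 F [-0.9  1.6  6.2] Tz [ 0.061 -0.063 -0.013] mean [ 0.198  0.284 -0.005] J6 [-0.203 -0.106  0.206] op 0.0409
```

```bash
python3 -m jog '{"delta_pos":[[0,0,-0.001],[0,0,-0.001],[0,0,0],[0,0,0],[0,0,0],[0,0,0],[0,0,0.6],[0,0,0.8],[-0.2,-0.47,0],[-0.2,-0.47,0]],"turn":[[0,0,-0.15],[0,0,-0.15],[0,0,-0.15],[0,0,-0.15],[0,0,0],[0,0,0],[0,0,0],[0,0,0],[0,0,0.9],[0,0,0.9]],"hand":[-1,-1,-1,-1,1,1,1,1,1,1]}'
python3 r.py 1
```

```text
time: 18.35
ee_pos: [0.6101, 0.0478, 0.1901]
tcp_rot: [179.9, 0.1, 109.2]
wrist_force: [0.4, 0.2, 0.2]
opening: 0.0852
18.35 [0.6101 0.0478 0.1901] [1.7992e+02 5.0000e-02 1.0920e+02] q6 75.3 F [0.4 0.2 0.2] Tz [-0.029] mean [-0.101 -0.042 -0.029] J6 [2.906] op 0.0852
```

```bash
python3 -m jog '{"delta_pos":[[-0.21,-0.475,0],[-0.21,-0.475,0],[-0.21,-0.475,0],[-0.21,-0.475,-0.1],[0,0,-0.5],[0,0,-0.5],[0,0,-0.2],[0,0,-0.08],[0,0,0],[0,0,0]],"turn":[[0,0,0.95],[0,0,0.95],[0,0,0.95],[0,0,0.95],[0,0,0.95],[0,0,0.95],[0,0,0],[0,0,0],[0,0,0],[0,0,0]],"hand":[1,1,1,1,1,1,1,0.3,-1,-1]}'
python3 r.py 1
```

```text
time: 19.35
ee_pos: [0.5681, -0.0471, 0.1213]
tcp_rot: [-180.0, 0.1, 154.3]
wrist_force: [-14.2, -24.8, 18.5]
opening: 0.0437
19.35 [ 0.5681 -0.0471  0.1213] [-1.7996e+02  8.0000e-02  1.5433e+02] q6 21.0 F [-14.2 -24.8  18.5] Tz [-0.011] mean [-5.666  3.09  -0.011] J6 [0.017] op 0.0437
```

```bash
python3 -m jog '{"delta_pos":[[-0.01,-0.02,0],[0,0,0],[0,0,-0.001],[0,0,-0.001],[0,0,-0.001],[0,0,-0.001],[0,0,0],[0,0,0],[0,0,0],[0,0,0]],"turn":[[0,0,0],[0,0,0],[0,0,-0.19],[0,0,-0.19],[0,0,-0.19],[0,0,-0.19],[0,0,-0.19],[0,0,-0.19],[0,0,-0.19],[0,0,-0.19]],"hand":[-1,-1,-1,-1,-1,-1,-1,-1,-1,-1]}'
python3 r.py 1
```

```text
time: 20.35
ee_pos: [0.5675, -0.0486, 0.1219]
tcp_rot: [-180.0, 0.1, 142.1]
wrist_force: [-4.0, -5.4, 4.6]
opening: 0.0404
20.35 [ 0.5675 -0.0486  0.1219] [-1.7996e+02  1.4000e-01  1.4211e+02] q6 33.0 F [-4.  -5.4  4.6] Tz [0.016] mean [-0.883  0.853  0.016] J6 [-0.425] op 0.0404
```

```bash
python3 -m jog '{"delta_pos":[[-0.01,-0.015,-0.001],[0,0,-0.001],[0,0,-0.001],[0,0,-0.001],[0,0,0],[0,0,0],[0,0,0],[0,0,0],[0,0,0],[0,0,0]],"turn":[[0,0,-0.15],[0,0,-0.15],[0,0,-0.15],[0,0,-0.15],[0,0,-0.15],[0,0,-0.15],[0,0,-0.15],[0,0,-0.15],[0,0,-0.15],[0,0,-0.15]],"hand":[-1,-1,-1,-1,-1,-1,-1,-1,-1,-1]}'
python3 r.py 2
```

```text
time: 21.35
ee_pos: [0.5675, -0.0486, 0.1217]
tcp_rot: [179.9, 0.1, 130.2]
wrist_force: [-1.6, -1.0, 6.5]
opening: 0.0406
21.4 [ 0.5675 -0.0487  0.1217] [1.7991e+02 1.2000e-01 1.3009e+02] q6 45.0 F [-1.8 -1.   6.5] Tz [ 0.028 -0.029] mean [-0.167  0.336 -0.   ] J6 [-0.307 -0.169] op 0.0405
```

```bash
python3 -m jog '{"delta_pos":[[0,0,-0.001],[0,0,-0.001],[0,0,-0.001],[0,0,-0.001],[0,0,0],[0,0,0],[0,0,0],[0,0,0],[0,0,0],[0,0,0]],"turn":[[0,0,-0.15],[0,0,-0.15],[0,0,-0.15],[0,0,-0.15],[0,0,-0.15],[0,0,-0.15],[0,0,-0.15],[0,0,-0.15],[0,0,-0.15],[0,0,-0.15]],"hand":[-1,-1,-1,-1,-1,-1,-1,-1,-1,-1]}'
python3 r.py 1
```

```text
time: 22.4
ee_pos: [0.5676, -0.0486, 0.1215]
tcp_rot: [179.9, 0.1, 118.2]
wrist_force: [-1.6, -1.7, 7.1]
opening: 0.0405
22.4 [ 0.5676 -0.0486  0.1215] [1.7987e+02 1.0000e-01 1.1817e+02] q6 56.9 F [-1.6 -1.7  7.1] Tz [0.106] mean [-0.173  0.27   0.106] J6 [-0.25] op 0.0405
```

```bash
python3 -m jog '{"delta_pos":[[0,0,0],[0,0,0],[0,0,0.6],[0,0,0.8],[0.405,0.162,0],[0.405,0.162,0],[0.405,0.162,0],[0.405,0.162,0],[0.405,0.162,-0.3],[0,0,-0.6]],"turn":[[0,0,0],[0,0,0],[0,0,0],[0,0,0],[0,0,0.9],[0,0,0.9],[0,0,0.9],[0,0,0.9],[0,0,0.4],[0,0,0]],"hand":[1,1,1,1,1,1,1,1,1,1]}'
python3 r.py 1
```

```text
time: 23.4
ee_pos: [0.6709, -0.007, 0.1453]
tcp_rot: [179.9, 0.2, 150.5]
wrist_force: [0.5, -0.5, -0.6]
opening: 0.0854
23.4 [ 0.6709 -0.007   0.1453] [179.88   0.19 150.46] q6 28.9 F [ 0.5 -0.5 -0.6] Tz [-0.03] mean [-0.019  0.004 -0.03 ] J6 [-0.634] op 0.0854
```

```bash
python3 -m jog '{"delta_pos":[[-0.04,-0.02,-0.25],[0,0,-0.2],[0,0,-0.03],[0,0,0],[0,0,0],[0,0,0],[0,0,0],[0,0,-0.001],[0,0,-0.001],[0,0,0]],"turn":[[0,0,0],[0,0,0],[0,0,0],[0,0,0],[0,0,0],[0,0,0],[0,0,0],[0,0,-0.19],[0,0,-0.19],[0,0,-0.19]],"hand":[1,0.4,-1,-1,-1,-1,-1,-1,-1,-1]}'
python3 r.py 1
```

```text
time: 24.4
ee_pos: [0.6673, -0.0073, 0.122]
tcp_rot: [179.8, 0.1, 145.7]
wrist_force: [4.3, 9.0, -2.4]
opening: 0.0404
24.4 [ 0.6673 -0.0073  0.122 ] [1.7976e+02 8.0000e-02 1.4573e+02] q6 33.6 F [ 4.3  9.  -2.4] Tz [-0.008] mean [ 1.541 -0.808 -0.008] J6 [-0.384] op 0.0404
```

```bash
python3 -m jog '{"delta_pos":[[0.01,0.02,-0.001],[0,0,-0.001],[0,0,-0.001],[0,0,-0.001],[0,0,0],[0,0,0],[0,0,0],[0,0,0],[0,0,0],[0,0,0]],"turn":[[0,0,-0.13],[0,0,-0.13],[0,0,-0.13],[0,0,-0.13],[0,0,-0.13],[0,0,-0.13],[0,0,-0.13],[0,0,-0.13],[0,0,-0.13],[0,0,-0.13]],"hand":[-1,-1,-1,-1,-1,-1,-1,-1,-1,-1]}'
python3 r.py 1
```

```text
time: 25.4
ee_pos: [0.6676, -0.0069, 0.1217]
tcp_rot: [179.8, 0.1, 135.3]
wrist_force: [3.9, 8.4, 0.3]
opening: 0.0404
25.4 [ 0.6676 -0.0069  0.1217] [1.7979e+02 5.0000e-02 1.3531e+02] q6 44.0 F [3.9 8.4 0.3] Tz [0.04] mean [ 1.328 -0.629  0.04 ] J6 [-0.252] op 0.0404
```

```bash
python3 -m jog '{"delta_pos":[[0.01,0.02,-0.001],[0.005,0.01,-0.001],[0,0,-0.001],[0,0,-0.001],[0,0,0],[0,0,0],[0,0,0],[0,0,0],[0,0,0],[0,0,0]],"turn":[[0,0,-0.08],[0,0,-0.08],[0,0,-0.08],[0,0,-0.08],[0,0,-0.12],[0,0,-0.14],[0,0,-0.14],[0,0,-0.14],[0,0,-0.14],[0,0,-0.14]],"hand":[-1,-1,-1,-1,-1,-1,-1,-1,-1,-1]}'
python3 r.py 1
```

```text
time: 26.4
ee_pos: [0.668, -0.0064, 0.1215]
tcp_rot: [179.9, 0.1, 126.1]
wrist_force: [2.6, 3.4, 5.5]
opening: 0.0406
26.4 [ 0.668  -0.0064  0.1215] [1.7986e+02 7.0000e-02 1.2613e+02] q6 53.3 F [2.6 3.4 5.5] Tz [-0.004] mean [ 0.46  -0.276 -0.004] J6 [-0.285] op 0.0406
```

Still free; another 11°.

```bash
python3 -m jog '{"delta_pos":[[0.01,0.01,-0.001],[0,0,-0.001],[0,0,-0.001],[0,0,-0.001],[0,0,0],[0,0,0],[0,0,0],[0,0,0],[0,0,0],[0,0,0]],"turn":[[0,0,-0.14],[0,0,-0.14],[0,0,-0.14],[0,0,-0.14],[0,0,-0.14],[0,0,-0.14],[0,0,-0.14],[0,0,-0.14],[0,0,-0.14],[0,0,-0.14]],"hand":[-1,-1,-1,-1,-1,-1,-1,-1,-1,-1]}'
python3 r.py 1
```

```text
time: 27.4
ee_pos: [0.6686, -0.0061, 0.1213]
tcp_rot: [179.9, 0.1, 114.9]
wrist_force: [2.7, 1.7, 5.8]
opening: 0.0404
27.4 [ 0.6686 -0.0061  0.1213] [1.7985e+02 6.0000e-02 1.1492e+02] q6 64.6 F [2.7 1.7 5.8] Tz [0.12] mean [ 0.348 -0.197  0.12 ] J6 [-0.233] op 0.0404
```

```bash
python3 -m jog '{"delta_pos":[[0,0,0],[0,0,0],[0,0,0.6],[0,0,0.8],[-0.56,0.234,0],[-0.56,0.234,0],[-0.56,0.234,0],[-0.56,0.234,0],[-0.56,0.234,-0.3],[0,0,-0.6]],"turn":[[0,0,0],[0,0,0],[0,0,0],[0,0,0],[0,0,0.9],[0,0,0.9],[0,0,0.9],[0,0,0.9],[0,0,0.8],[0,0,0]],"hand":[1,1,1,1,1,1,1,1,1,1]}'
python3 r.py 1
```

```text
time: 28.4
ee_pos: [0.5264, 0.0533, 0.1471]
tcp_rot: [179.9, 0.2, 150.5]
wrist_force: [2.1, 0.2, -0.7]
opening: 0.0852
28.4 [0.5264 0.0533 0.1471] [179.87   0.18 150.49] q6 35.3 F [ 2.1  0.2 -0.7] Tz [0.027] mean [-0.024 -0.1    0.027] J6 [-1.118] op 0.0852
```

```bash
python3 -m jog '{"delta_pos":[[0.015,-0.01,-0.25],[0,0,-0.2],[0,0,-0.05],[0,0,0],[0,0,0],[0,0,0],[0,0,0],[0,0,-0.001],[0,0,-0.001],[0,0,0]],"turn":[[0,0,0],[0,0,0],[0,0,0],[0,0,0],[0,0,0],[0,0,0],[0,0,0],[0,0,-0.19],[0,0,-0.19],[0,0,-0.19]],"hand":[1,0.4,-1,-1,-1,-1,-1,-1,-1,-1]}'
python3 r.py 1
```

```text
time: 29.4
ee_pos: [0.5292, 0.0521, 0.1204]
tcp_rot: [179.9, 0.1, 145.5]
wrist_force: [3.4, 4.3, 1.2]
opening: 0.0404
29.4 [0.5292 0.0521 0.1204] [1.7993e+02 7.0000e-02 1.4555e+02] q6 40.1 F [3.4 4.3 1.2] Tz [0.014] mean [ 0.638 -0.581  0.014] J6 [-0.442] op 0.0404
```

```bash
python3 -m jog '{"delta_pos":[[0.01,0.01,-0.001],[0,0,-0.001],[0,0,-0.001],[0,0,-0.001],[0,0,0],[0,0,0],[0,0,0],[0,0,0],[0,0,0],[0,0,0]],"turn":[[0,0,-0.13],[0,0,-0.13],[0,0,-0.13],[0,0,-0.13],[0,0,-0.13],[0,0,-0.13],[0,0,-0.13],[0,0,-0.13],[0,0,-0.13],[0,0,-0.13]],"hand":[-1,-1,-1,-1,-1,-1,-1,-1,-1,-1]}'
python3 r.py 1
```

```text
time: 30.4
ee_pos: [0.529, 0.0519, 0.1202]
tcp_rot: [-180.0, 0.1, 135.1]
wrist_force: [-0.6, -1.3, 5.8]
opening: 0.0407
30.4 [0.529  0.0519 0.1202] [-1.7997e+02  5.0000e-02  1.3514e+02] q6 50.5 F [-0.6 -1.3  5.8] Tz [-0.015] mean [-0.197  0.206 -0.015] J6 [-0.283] op 0.0407
```

```bash
python3 -m jog '{"delta_pos":[[0,0,-0.001],[0,0,-0.001],[0,0,-0.001],[0,0,-0.001],[0,0,0],[0,0,0],[0,0,0],[0,0,0],[0,0,0],[0,0,0]],"turn":[[0,0,-0.14],[0,0,-0.14],[0,0,-0.14],[0,0,-0.14],[0,0,-0.14],[0,0,-0.14],[0,0,-0.14],[0,0,-0.14],[0,0,-0.14],[0,0,-0.14]],"hand":[-1,-1,-1,-1,-1,-1,-1,-1,-1,-1]}'
python3 r.py 1
```

```text
time: 31.4
ee_pos: [0.5287, 0.0517, 0.12]
tcp_rot: [-179.9, 0.1, 123.9]
wrist_force: [-2.9, -2.5, 6.0]
opening: 0.0407
31.4 [0.5287 0.0517 0.12  ] [-1.7994e+02  6.0000e-02  1.2393e+02] q6 61.7 F [-2.9 -2.5  6. ] Tz [0.044] mean [-0.44   0.494  0.044] J6 [-0.303] op 0.0407
```

```bash
python3 -m jog '{"delta_pos":[[-0.01,-0.01,-0.001],[0,0,-0.001],[0,0,-0.001],[0,0,-0.001],[0,0,0],[0,0,0],[0,0,0],[0,0,0],[0,0,0],[0,0,0]],"turn":[[0,0,-0.08],[0,0,-0.08],[0,0,-0.08],[0,0,-0.08],[0,0,-0.12],[0,0,-0.14],[0,0,-0.14],[0,0,-0.14],[0,0,-0.14],[0,0,-0.14]],"hand":[-1,-1,-1,-1,-1,-1,-1,-1,-1,-1]}'
python3 r.py 1
```

```text
time: 32.4
ee_pos: [0.5284, 0.0515, 0.1198]
tcp_rot: [-180.0, 0.0, 114.8]
wrist_force: [-1.4, -0.3, 6.6]
opening: 0.0408
32.4 [0.5284 0.0515 0.1198] [-1.7999e+02  5.0000e-02  1.1482e+02] q6 70.8 F [-1.4 -0.3  6.6] Tz [-0.002] mean [-0.144  0.371 -0.002] J6 [-0.302] op 0.0408
```

```bash
python3 -m jog '{"delta_pos":[[0,0,-0.001],[0,0,-0.001],[0,0,-0.001],[0,0,-0.001],[0,0,0],[0,0,0],[0,0,0],[0,0,0],[0,0,0],[0,0,0]],"turn":[[0,0,-0.14],[0,0,-0.14],[0,0,-0.14],[0,0,-0.14],[0,0,-0.14],[0,0,-0.14],[0,0,-0.14],[0,0,-0.14],[0,0,-0.14],[0,0,-0.14]],"hand":[-1,-1,-1,-1,-1,-1,-1,-1,-1,-1]}'
python3 r.py 1
```

```text
time: 33.4
ee_pos: [0.528, 0.0514, 0.1195]
tcp_rot: [-180.0, 0.0, 103.6]
wrist_force: [-3.9, -0.9, 7.8]
opening: 0.0405
33.4 [0.528  0.0514 0.1195] [-1.7995e+02  5.0000e-02  1.0362e+02] q6 82.0 F [-3.9 -0.9  7.8] Tz [0.087] mean [-0.274  0.765  0.087] J6 [-0.255] op 0.0405
```

```bash
python3 -m jog '{"delta_pos":[[0,0,0],[0,0,0],[0,0,0],[0,0,0],[0,0,0.6],[0,0,0.8],[0.51,0.217,0],[0.51,0.217,0],[0.51,0.217,0],[0.51,0.217,-0.2]],"turn":[[0,0,-0.13],[0,0,-0.13],[0,0,0],[0,0,0],[0,0,0],[0,0,0],[0,0,0.5],[0,0,0.7],[0,0,0.7],[0,0,0.5]],"hand":[-1,-1,1,1,1,1,1,1,1,1]}'
python3 r.py 2
```

```text
time: 34.4
ee_pos: [0.6319, 0.0957, 0.1798]
tcp_rot: [179.9, 0.0, 121.1]
wrist_force: [0.2, 0.7, -0.8]
opening: 0.0853
34.45 [0.6339 0.097  0.1755] [-1.7994e+02 -3.0000e-02  1.2130e+02] q6 67.4 F [-2.   0.5 -1.9] Tz [-0.056  0.042] mean [-0.013  0.115 -0.007] J6 [0.626 0.357] op 0.0856
```

```bash
python3 -m jog '{"delta_pos":[[-0.02,-0.01,-0.4],[0,0,-0.5],[0,0,-0.25],[0,0,-0.03],[0,0,0],[0,0,0],[0,0,0],[0,0,0],[0,0,-0.001],[0,0,-0.001]],"turn":[[0,0,0],[0,0,0],[0,0,0],[0,0,0],[0,0,0],[0,0,0],[0,0,0],[0,0,0],[0,0,-0.14],[0,0,-0.14]],"hand":[1,1,0.8,-1,-1,-1,-1,-1,-1,-1]}'
python3 r.py 1
```

```text
time: 35.45
ee_pos: [0.6295, 0.0946, 0.1214]
tcp_rot: [180.0, 0.0, 118.5]
wrist_force: [-4.7, -2.3, 4.6]
opening: 0.0404
35.45 [0.6295 0.0946 0.1214] [1.7995e+02 4.0000e-02 1.1854e+02] q6 70.0 F [-4.7 -2.3  4.6] Tz [0.088] mean [-0.412  1.028  0.088] J6 [-0.234] op 0.0404
```

```bash
python3 -m jog '{"delta_pos":[[-0.01,-0.005,-0.001],[0,0,-0.001],[0,0,-0.001],[0,0,-0.001],[0,0,-0.001],[0,0,-0.001],[0,0,-0.001],[0,0,0],[0,0,0],[0,0,0]],"turn":[[0,0,-0.3],[0,0,-0.3],[0,0,-0.3],[0,0,-0.3],[0,0,-0.3],[0,0,-0.3],[0,0,-0.2],[0,0,-0.14],[0,0,-0.14],[0,0,-0.14]],"hand":[-1,-1,-1,-1,-1,-1,-1,-1,-1,-1]}'
python3 r.py 1
```

```text
time: 36.45
ee_pos: [0.6298, 0.0947, 0.1211]
tcp_rot: [179.8, 0.0, 99.2]
wrist_force: [-0.5, -0.7, 5.5]
opening: 0.0407
36.45 [0.6298 0.0947 0.1211] [179.84   0.    99.19] q6 89.4 F [-0.5 -0.7  5.5] Tz [0.273] mean [-0.191  0.109  0.273] J6 [-0.091] op 0.0407
```

```bash
python3 -m jog '{"delta_pos":[[0,0,0],[0,0,0],[0,0,0],[0,0,0],[0,0,0],[0,0,0],[0,0,0],[0,0,0],[0,0,0],[0,0,0]],"turn":[[0,0,0],[0,0,0],[0,0,0],[0,0,0],[0,0,0],[0,0,0],[0,0,0],[0,0,-0.08],[0,0,-0.08],[0,0,-0.08]],"hand":[-1,-1,-1,-1,-1,-1,-1,-1,-1,-1]}'
python3 r.py 1
```

```text
time: 37.45
ee_pos: [0.6299, 0.0947, 0.1211]
tcp_rot: [179.8, -0.0, 97.3]
wrist_force: [-0.5, -0.4, 5.6]
opening: 0.0406
37.45 [0.6299 0.0947 0.1211] [179.83  -0.    97.3 ] q6 91.3 F [-0.5 -0.4  5.6] Tz [0.266] mean [-0.121  0.067  0.266] J6 [0.048] op 0.0406
```

```bash
python3 -m jog '{"delta_pos":[[0,0,0],[0,0,0],[0,0,0.6],[0,0,0.8],[-0.24,-0.56,0],[-0.25,-0.57,0],[-0.25,-0.57,0],[-0.25,-0.57,0],[-0.25,-0.57,0],[0,0,-0.2]],"turn":[[0,0,0],[0,0,0],[0,0,0],[0,0,0],[0,0,0.6],[0,0,0.6],[0,0,0.6],[0,0,0.6],[0,0,0.5],[0,0,0]],"hand":[1,1,1,1,1,1,1,1,1,1]}'
python3 r.py 1
```

```text
time: 38.45
ee_pos: [0.5665, -0.0502, 0.181]
tcp_rot: [179.9, 0.1, 120.5]
wrist_force: [-0.4, -0.1, 0.3]
opening: 0.0858
38.45 [ 0.5665 -0.0502  0.181 ] [1.7991e+02 1.1000e-01 1.2048e+02] q6 54.5 F [-0.4 -0.1  0.3] Tz [0.021] mean [ 0.027 -0.012  0.021] J6 [-1.424] op 0.0858
```

```bash
python3 -m jog '{"delta_pos":[[0.01,0.01,-0.4],[0,0,-0.5],[0,0,-0.25],[0,0,-0.04],[0,0,0],[0,0,0],[0,0,0],[0,0,0],[0,0,-0.001],[0,0,-0.001]],"turn":[[0,0,0],[0,0,0],[0,0,0],[0,0,0],[0,0,0],[0,0,0],[0,0,0],[0,0,-0.14],[0,0,-0.14],[0,0,-0.14]],"hand":[1,1,0.8,-1,-1,-1,-1,-1,-1,-1]}'
python3 r.py 1
```

```text
time: 39.45
ee_pos: [0.567, -0.0473, 0.1213]
tcp_rot: [-180.0, 0.0, 117.1]
wrist_force: [-6.6, -1.6, 1.6]
opening: 0.0407
39.45 [ 0.567  -0.0473  0.1213] [-1.7995e+02  4.0000e-02  1.1709e+02] q6 58.2 F [-6.6 -1.6  1.6] Tz [0.127] mean [-0.449  1.341  0.127] J6 [-0.211] op 0.0407
```

```bash
python3 -m jog '{"delta_pos":[[-0.015,-0.005,-0.001],[0,0,-0.001],[0,0,-0.001],[0,0,-0.001],[0,0,-0.001],[0,0,-0.001],[0,0,0],[0,0,0],[0,0,0],[0,0,0]],"turn":[[0,0,-0.21],[0,0,-0.21],[0,0,-0.21],[0,0,-0.21],[0,0,-0.21],[0,0,-0.21],[0,0,-0.21],[0,0,-0.14],[0,0,-0.14],[0,0,-0.14]],"hand":[-1,-1,-1,-1,-1,-1,-1,-1,-1,-1]}'
python3 r.py 1
```

```text
time: 40.45
ee_pos: [0.5674, -0.0471, 0.1211]
tcp_rot: [179.9, 0.0, 102.0]
wrist_force: [-3.0, -0.6, 5.9]
opening: 0.0405
40.45 [ 0.5674 -0.0471  0.1211] [1.7989e+02 4.0000e-02 1.0195e+02] q6 73.3 F [-3.  -0.6  5.9] Tz [0.203] mean [-0.125  0.504  0.203] J6 [-0.104] op 0.0405
```

Need about +0.05, so 7° more.

```bash
python3 -m jog '{"delta_pos":[[-0.01,0,-0.001],[0,0,-0.001],[0,0,0],[0,0,0],[0,0,0],[0,0,0],[0,0,0],[0,0,0],[0,0,0],[0,0,0]],"turn":[[0,0,0],[0,0,0],[0,0,-0.1],[0,0,-0.1],[0,0,-0.1],[0,0,-0.1],[0,0,-0.12],[0,0,-0.12],[0,0,-0.12],[0,0,-0.12]],"hand":[-1,-1,-1,-1,-1,-1,-1,-1,-1,-1]}'
python3 r.py 1
```

```text
time: 41.45
ee_pos: [0.5675, -0.0471, 0.121]
tcp_rot: [179.8, 0.0, 94.9]
wrist_force: [2.3, -1.1, 5.8]
opening: 0.0401
41.45 [ 0.5675 -0.0471  0.121 ] [1.7981e+02 3.0000e-02 9.4940e+01] q6 80.3 F [ 2.3 -1.1  5.8] Tz [0.233] mean [-0.058 -0.274  0.233] J6 [-0.007] op 0.0401
```

```bash
python3 -m jog '{"delta_pos":[[0,0,0],[0,0,0],[0,0,0],[0,0,0],[0,0,0.6],[0,0,0.8],[0.5,0.205,0],[0.505,0.205,0],[0.505,0.205,0],[0.505,0.205,0]],"turn":[[0,0,-0.1],[0,0,-0.1],[0,0,0],[0,0,0],[0,0,0],[0,0,0],[0,0,0.8],[0,0,0.8],[0,0,0.8],[0,0,0.7]],"hand":[-1,-1,1,1,1,1,1,1,1,1]}'
python3 r.py 1
```

```text
time: 42.45
ee_pos: [0.6679, -0.0057, 0.1893]
tcp_rot: [-180.0, -0.0, 118.4]
wrist_force: [1.1, 0.3, 0.1]
opening: 0.0856
42.45 [ 0.6679 -0.0057  0.1893] [-1.7999e+02 -1.0000e-02  1.1845e+02] q6 61.1 F [1.1 0.3 0.1] Tz [-0.036] mean [ 0.07  -0.004 -0.036] J6 [1.186] op 0.0856
```

```bash
python3 -m jog '{"delta_pos":[[0,0,-0.5],[0,0,-0.5],[0,0,-0.3],[0,0,-0.07],[0,0,0],[0,0,0],[0,0,0],[0,0,0],[0,0,-0.001],[0,0,-0.001]],"turn":[[0,0,0],[0,0,0],[0,0,0],[0,0,0],[0,0,0],[0,0,0],[0,0,0],[0,0,-0.14],[0,0,-0.14],[0,0,-0.14]],"hand":[1,1,0.8,-1,-1,-1,-1,-1,-1,-1]}'
python3 r.py 1
```

```text
time: 43.45
ee_pos: [0.6684, -0.0056, 0.1226]
tcp_rot: [179.8, 0.0, 114.8]
wrist_force: [5.0, 4.1, -2.5]
opening: 0.0402
43.45 [ 0.6684 -0.0056  0.1226] [1.7978e+02 4.0000e-02 1.1481e+02] q6 64.7 F [ 5.   4.1 -2.5] Tz [0.093] mean [ 0.549 -0.895  0.093] J6 [-0.249] op 0.0402
```

Next 18° (0.31 rad × 0.33 ≈ +0.10).

```bash
python3 -m jog '{"delta_pos":[[0.01,0.01,-0.001],[0,0,-0.001],[0,0,-0.001],[0,0,-0.001],[0,0,-0.001],[0,0,-0.001],[0,0,-0.001],[0,0,0],[0,0,0],[0,0,0]],"turn":[[0,0,-0.26],[0,0,-0.26],[0,0,-0.26],[0,0,-0.26],[0,0,-0.26],[0,0,-0.26],[0,0,-0.26],[0,0,-0.14],[0,0,-0.14],[0,0,-0.14]],"hand":[-1,-1,-1,-1,-1,-1,-1,-1,-1,-1]}'
python3 r.py 1
```

```text
time: 44.45
ee_pos: [0.6694, -0.0053, 0.1223]
tcp_rot: [179.7, -0.0, 96.9]
wrist_force: [8.7, 1.9, -3.0]
opening: 0.0404
44.45 [ 0.6694 -0.0053  0.1223] [179.71  -0.    96.89] q6 82.6 F [ 8.7  1.9 -3. ] Tz [0.112] mean [ 0.447 -1.444  0.112] J6 [-0.142] op 0.0404
```

```bash
python3 -m jog '{"delta_pos":[[0.02,0.005,-0.001],[0,0,-0.001],[0,0,-0.001],[0,0,-0.001],[0,0,0],[0,0,0],[0,0,0],[0,0,0],[0,0,0],[0,0,0]],"turn":[[0,0,-0.14],[0,0,-0.14],[0,0,-0.14],[0,0,-0.14],[0,0,-0.14],[0,0,-0.14],[0,0,-0.14],[0,0,-0.14],[0,0,-0.14],[0,0,-0.14]],"hand":[-1,-1,-1,-1,-1,-1,-1,-1,-1,-1]}'
python3 r.py 1
```

```text
time: 45.45
ee_pos: [0.6701, -0.0053, 0.1221]
tcp_rot: [179.7, -0.0, 85.7]
wrist_force: [7.8, 1.7, 2.0]
opening: 0.0404
45.45 [ 0.6701 -0.0053  0.1221] [ 1.7974e+02 -4.0000e-02  8.5650e+01] q6 93.9 F [7.8 1.7 2. ] Tz [0.268] mean [ 0.34  -1.333  0.268] J6 [-0.056] op 0.0404
```

```bash
python3 -m jog '{"delta_pos":[[0.015,0.003,0],[0.01,0,0],[0,0,0],[0,0,0],[0,0,0],[0,0,0],[0,0,0],[0,0,0],[0,0,0],[0,0,0]],"turn":[[0,0,0],[0,0,0],[0,0,0],[0,0,0],[0,0,0],[0,0,0],[0,0,0],[0,0,-0.08],[0,0,-0.08],[0,0,-0.08]],"hand":[-1,-1,-1,-1,-1,-1,-1,-1,-1,-1]}'
python3 r.py 1
```

```text
time: 46.45
ee_pos: [0.6704, -0.0053, 0.1221]
tcp_rot: [179.9, -0.0, 83.8]
wrist_force: [2.6, 0.8, 5.3]
opening: 0.0404
46.45 [ 0.6704 -0.0053  0.1221] [ 1.7986e+02 -2.0000e-02  8.3760e+01] q6 95.8 F [2.6 0.8 5.3] Tz [0.234] mean [ 0.254 -0.243  0.234] J6 [0.076] op 0.0404
```

```bash
python3 -m jog '{"delta_pos":[[0,0,0],[0,0,0],[0,0,0.6],[0,0,0.8],[-0.565,0.23,0],[-0.565,0.23,0],[-0.565,0.23,0],[-0.565,0.23,0],[-0.565,0.23,0],[0,0,-0.2]],"turn":[[0,0,0],[0,0,0],[0,0,0],[0,0,0],[0,0,0.9],[0,0,0.9],[0,0,0.9],[0,0,0.9],[0,0,0.7],[0,0,0]],"hand":[1,1,1,1,1,1,1,1,1,1]}'
python3 r.py 1
```

```text
time: 47.45
ee_pos: [0.5264, 0.0531, 0.1821]
tcp_rot: [179.9, 0.0, 118.4]
wrist_force: [1.7, -0.4, 0.5]
opening: 0.0854
47.45 [0.5264 0.0531 0.1821] [1.7991e+02 3.0000e-02 1.1844e+02] q6 67.3 F [ 1.7 -0.4  0.5] Tz [0.028] mean [ 0.004 -0.058  0.028] J6 [-0.883] op 0.0854
```

```bash
python3 -m jog '{"delta_pos":[[0.01,-0.01,-0.4],[0,0,-0.5],[0,0,-0.25],[0,0,-0.05],[0,0,0],[0,0,0],[0,0,0],[0,0,0],[0,0,-0.001],[0,0,-0.001]],"turn":[[0,0,0],[0,0,0],[0,0,0],[0,0,0],[0,0,0],[0,0,0],[0,0,0],[0,0,-0.14],[0,0,-0.14],[0,0,-0.14]],"hand":[1,1,0.8,-1,-1,-1,-1,-1,-1,-1]}'
python3 r.py 1
```

```text
time: 48.45
ee_pos: [0.5287, 0.0513, 0.1214]
tcp_rot: [-180.0, 0.0, 114.8]
wrist_force: [-5.2, -2.4, 1.7]
opening: 0.0407
48.45 [0.5287 0.0513 0.1214] [-1.7996e+02  3.0000e-02  1.1476e+02] q6 70.8 F [-5.2 -2.4  1.7] Tz [0.052] mean [-0.503  1.07   0.052] J6 [-0.237] op 0.0407
```

```bash
python3 -m jog '{"delta_pos":[[-0.015,-0.005,-0.001],[0,0,-0.001],[0,0,-0.001],[0,0,-0.001],[0,0,-0.001],[0,0,-0.001],[0,0,-0.001],[0,0,0],[0,0,0],[0,0,0]],"turn":[[0,0,-0.26],[0,0,-0.26],[0,0,-0.26],[0,0,-0.26],[0,0,-0.26],[0,0,-0.26],[0,0,-0.26],[0,0,-0.14],[0,0,-0.14],[0,0,-0.14]],"hand":[-1,-1,-1,-1,-1,-1,-1,-1,-1,-1]}'
python3 r.py 1
```

```text
time: 49.45
ee_pos: [0.528, 0.0511, 0.1212]
tcp_rot: [-180.0, 0.0, 96.8]
wrist_force: [-5.2, -2.8, 2.8]
opening: 0.0405
49.45 [0.528  0.0511 0.1212] [-1.7998e+02  4.0000e-02  9.6850e+01] q6 88.7 F [-5.2 -2.8  2.8] Tz [0.209] mean [-0.493  1.074  0.209] J6 [-0.124] op 0.0405
```

```bash
python3 -m jog '{"delta_pos":[[-0.015,-0.005,-0.001],[0,-0.005,-0.001],[0,0,0],[0,0,0],[0,0,0],[0,0,0],[0,0,0],[0,0,0],[0,0,0],[0,0,0]],"turn":[[0,0,0],[0,0,0],[0,0,0],[0,0,-0.14],[0,0,-0.14],[0,0,-0.14],[0,0,-0.1],[0,0,-0.1],[0,0,-0.1],[0,0,-0.1]],"hand":[-1,-1,-1,-1,-1,-1,-1,-1,-1,-1]}'
python3 r.py 1
```

```text
time: 50.45
ee_pos: [0.5277, 0.051, 0.121]
tcp_rot: [179.9, -0.0, 90.4]
wrist_force: [-4.3, -1.2, 6.2]
opening: 0.0406
50.45 [0.5277 0.051  0.121 ] [ 1.7994e+02 -1.0000e-02  9.0350e+01] q6 95.2 F [-4.3 -1.2  6.2] Tz [0.29] mean [-0.189  0.908  0.29 ] J6 [0.018] op 0.0406
```

```bash
python3 -m jog '{"delta_pos":[[0,0,0],[0,0,0],[0,0,0],[0,0,0.5],[0,0,0.8],[0,0,0.8],[0,0,0.6],[0,0,0.2],[0,0,0],[0,0,0]],"turn":[[0,0,0],[0,0,0],[0,0,0],[0,0,0],[0,0,0],[0,0,0],[0,0,0],[0,0,0],[0,0,0],[0,0,0]],"hand":[1,1,1,1,1,1,1,1,1,1]}'
python3 r.py 1
python3 - <<'E'
from workcell import bot,camera
from h import *
o=bot.get_obs();c=wext(camera("wrist"),o);s=camera("scene")
cv2.imwrite("pics/end.png",np.vstack([c["frame"][:290],s["frame"][100:310]])[:,:,::-1])
E
```

```text
time: 51.45
ee_pos: [0.5275, 0.051, 0.2634]
tcp_rot: [-179.9, 0.0, 90.4]
wrist_force: [-0.4, 1.0, -0.4]
opening: 0.0859
51.45 [0.5275 0.051  0.2634] [-1.7992e+02  1.0000e-02  9.0350e+01] q6 95.2 F [-0.4  1.  -0.4] Tz [-0.017] mean [ 0.005 -0.011 -0.017] J6 [-0.003] op 0.0859
```

View pics/end.png

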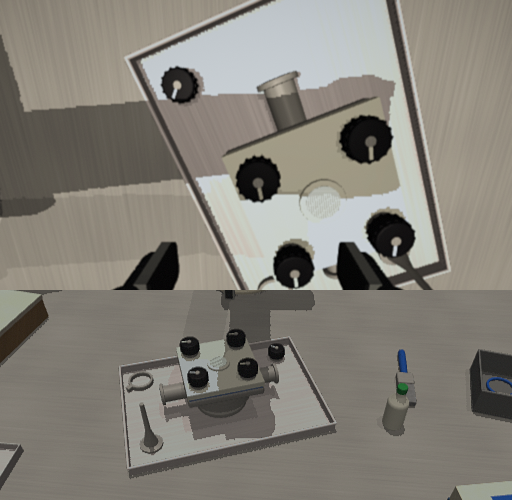

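The final picture shows all four knobs turned and seated, at (258,180), (366,140), (390,236) and (294,265) in the wrist view. The spare, ring, nozzle, bottle and brush are where they were, and the gripper is clear of everything.

```bash
python3 -c "
from workcell import ticket
print(ticket.job_done())"
```

```text
the job is handed in; nothing more can be done
None
```

I turned the knobs in star order A, C, B, D in both rounds and handed the job in at 51.5 s. One knob, A, went well past the nip in round one before I backed it off. The gripper was open and clear at the end, and nothing lying around was disturbed.

Effort is from the wrist moment sensor while turning. Each reading is good to only about ±0.03 N m, so I weighed several together for the hand-firm estimates:

| Knob | Round 1: last reading (N m) | Round 2: last reading (N m) | Round 2: my estimate (N m) |
|---|---|---|---|
| A | about 0.08 (estimated, not read after the last 5° of turn) | 0.27 | 0.26 |
| C | 0.11 | 0.23, then 1.6° more | 0.25 |
| B | 0.12 | 0.23 | 0.24 |
| D | 0.09, then 2° more | 0.29 | 0.26 |

- **Knob A, round one:** I read the torque with the arm standing still, and the reading fades once the arm stops. So A briefly reached about 0.27 N m. I backed it off 40° and nipped it again before going on.
- **Readings above the nip limit:** C and B last read 0.11 and 0.12 N m in round one, against the 0.1 limit. That is within the sensor's noise.
- **Not rechecked:** I did not go back to A and C after B and D had eased them. Their remaining preload is therefore unmeasured.

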